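# Fill the gaps in the specimen crate

### The arm

A 7-joint arm with a two-finger parallel gripper is mounted at the origin on the work surface. World frame = base frame: x ahead of the robot, y to its left, z up, the work surface at z = 0. Lengths are in m, angles in rad, forces in N, time in s.
With the tool pointing down it reaches from about 0.425 to 0.925 m from the base axis. Payload 6.8 kg.
Tool frame: the origin (TCP) lies on the mounting face of the last link; the fingertips stand 173 mm ahead of it and the grasp point (between the pads) lies 155 mm ahead of it; z points along the fingers, y is the line along which they close (so a half turn about z gives the same grasp; the last joint's range is limited). The gripper opens to 85 mm and grips with 20 to 120 N. Pads are 22 mm wide; open, the fingers measure 114 mm over their backs; the gripper's body (76 mm by 85 mm) begins 54 mm behind the grasp point. The pads swing forward as they close: fully open they stand 13 mm farther back than shut.
Start: joints at [1.039, 0.477, 0.022, 1.555, -0.011, 1.109, -0.083], TCP at [0.278, -0.615, 0.405] pointing down, gripper open.
Joint ranges: [-2.96, 2.96], [-0.34, 2.1], [-1.41, 1.46], [0.24, 2.44], [-1.37, 4.51], [0.17, 1.92], [-2.96, 2.96]. Speed limits (rad/s): [2.39, 2.39, 3.14, 3.14, 3.14, 3.14, 3.14].

### API

Orientations are given as a unit quaternion [w, x, y, z].
In Python, from station import bot gives the robot as it stands. The module is installed in compiled form; this text tells all that it offers.
- The arm moves only by the shell command python3 -m pendant 'ROWS' [FORCE]. ROWS is JSON, a list of rows, each a list of 5 numbers: the finger opening in m, from 0 to 0.0854, then the shift along the tool's x, y, z in m, then the turn about the tool's z in degrees. In form: [[jaw, x, y, z, yaw], ...]. A call has 1 to 12 rows; each row shifts and turns the commanded pose from where the row before left it, along the tool's axes as they then stand; what a row does not reach is not made up. A row lasts 1/12 s, in which the tool goes at most 41.7 mm and 7.16 degrees, less where a joint would pass 70% of its speed; a pose out of reach is approached as far as the arm can. A call with a gripper value outside its range is refused whole. The fingers move at their own pace and stop on an object; FORCE is the grip in N (left out, the last holds). Time passes only in rows, so rows that do not move let the fingers close. It gives the time, the measured TCP pose, the force, the opening and the grip force at its end, in the units of the state.
- bot.get_obs(): the state, without advancing time (a new reading comes with each control period).
- bot.read_camera(name): name is "scene" or "side" or "wrist"; returns (picture, depth): 400x640x3 uint8, blue, green, red; 400x640 float32, m along the optical axis (not along the pixel's ray), 0 where there is no reading.
- bot.camera_model(name): a dict with "intrinsics" (3x3 intrinsics, pixels), "R" (3x3) and "t" (3): a world point X has camera coordinates R X + t. Camera axes: x right, y down, z forward; pixel columns grow to the right and rows downward; lengths in m; the calibration is good to about 2 mm. The wrist camera is an equidistant fisheye: a pixel r from the principal point sees the ray r / f radians off the axis. A picture is of the moment at which its call begins: read the wrist's pose just before it. camera_model takes no time and is no camera call; for the wrist camera it gives the pose at the moment of the call.
- bot.hand_in(): hands the job in; it is judged then, once.
Trained networks look in the newest picture that a camera, given by its name, has taken for a name from the list of things; names that differ only in an ending like _2 or _b are one class to them, and where a whole thing is asked for, a point or a joint stands for the part that bears it (a point fixed in the world has none). Each returns a list of dicts, best first, with "score" (0 to 1); they miss things now and then, are a little off and sometimes report something else, mostly with a low value. They report only what shows in the picture. A call takes as long as a camera call.
- bot.boxes_of(name, camera): "at" ([column, row] in pixels, amid what is visible of it).
- bot.trace(name, camera): "mask" (400x640 bool, what is visible of it) and "at" ([column, row] in pixels, amid what is visible of it).
- bot.pinpoint(name, camera): "at" ([column, row] in pixels: a listed point, or the origin of a listed thing).
The state is a dict: "t": time; "q": joint angles; "joint_vel": joint speeds; "joint_torque": joint torques, N m; "eef_pos": TCP position; "tool_rot": TCP orientation; "contact_force": force on the tool from outside, world axes, zero at the start; "torque": the same for the moment, N m; "gripper_width": opening from 0.0 (shut) to 1.0 (fully open); "grasp_force": force on a finger pad.
Only numpy, scipy, OpenCV 4.12 (cv2) and the standard library are available. Lean on these libraries where they do the work, as an engineer would, in place of code of your own. Each camera call takes 0.05 s, during which the arm holds its last target. There are 200 camera calls.

### The job

Pull the crate's safety catch fully back, then swing the hold-down bar up and right over to its far side and leave it open. Put the two spare specimen boxes from the bench into the two empty cells, setting each down gently (not dropping it) so that it stands upright on the cell floor. Leave the boxes already in the crate in their cells, do not disturb the larger box, the wash bottle or the jar, and let go of everything.

Things in the scene. Friction and masses are not known exactly. Their poses are not given: they have to be found in the camera images.
- crate: Aluminium specimen crate, fixed to the bench: one row of five open cells side by side along its y axis. Outside 92 mm (x) by 264 mm (y), walls and dividers 4 mm thick and 45 mm high, floor 5 mm thick. Each cell is 84 mm (x) by 48 mm (y) inside, 52 mm apart. Origin on the bench under the middle of the row, z up; its front with the catch and the bar's grip is on its -x side, the bar's hinge on its +x side. Two hinge posts, 138 mm high, stand at x = 55 mm, y = +-139 mm
- cell0 (a point): Middle of the floor of crate cell 0, 5 mm above the bench (cell 0 is at the crate's -y end, cell 4 at its +y end); axes as the crate's
- cell1 (a point): Middle of the floor of crate cell 1, 5 mm above the bench (cell 0 is at the crate's -y end, cell 4 at its +y end); axes as the crate's
- cell2 (a point): Middle of the floor of crate cell 2, 5 mm above the bench (cell 0 is at the crate's -y end, cell 4 at its +y end); axes as the crate's
- cell3 (a point): Middle of the floor of crate cell 3, 5 mm above the bench (cell 0 is at the crate's -y end, cell 4 at its +y end); axes as the crate's
- cell4 (a point): Middle of the floor of crate cell 4, 5 mm above the bench (cell 0 is at the crate's -y end, cell 4 at its +y end); axes as the crate's
- bail (a joint): Angle (rad) of the steel hold-down bar over the crate: 0 = shut, lying level 130 mm above the bench just above the box knobs; it swings up and over to the far side, past upright at 1.57, to its stop at 2.75. Its weight (about 0.2 kg) makes it fall shut below about 1.57 and fall back to its stop beyond. While shut it is locked by the catch
- bail_grip (a point): Middle of the black rubber grip sleeve (16 mm thick, 110 mm long along the crate's y) on the hold-down bar's front rod, 130 mm from the hinge axis; when shut it is 75 mm in front of the row's middle line. The rod and the sleeve are round and may turn in the fingers. A flat strip 14 mm wide over the knobs is 75 mm behind the rod; side arms are at y = +-150 mm
- bail_hinge (a point): Point on the hold-down bar's hinge axis level with the grip sleeve; the axis runs along the crate's y, 130 mm above the bench
- catch (a joint): Travel (m) of the sliding safety catch: 0 = its nose fully over the bar's front rod, 0.028 = pulled fully back to its stop; the rod is clear beyond 0.018. Friction about 2 N; stays where left
- catch_tab (a point): Centre of the catch's upright steel tab, 24 mm (along the crate's x) by 14 mm (along y) by 40 mm tall, top about 177 mm above the bench, the slide block below it being 14 mm wide too. It slides straight towards the crate's -x side (away from the crate)
- boxed1_mid (a point): Plain white specimen box already standing in a crate cell: 76 x 40 mm, 70 mm tall to its lid, with a square upright knob 22 x 22 mm, 44 mm tall, in the middle of the lid (114 mm overall). This point is its centre, 57 mm above its underside; x is the long side, y the short side, z up. It weighs about 0.22 kg. Either way round is the same
- boxed2_mid (a point): Plain white specimen box already standing in a crate cell: 76 x 40 mm, 70 mm tall to its lid, with a square upright knob 22 x 22 mm, 44 mm tall, in the middle of the lid (114 mm overall). This point is its centre, 57 mm above its underside; x is the long side, y the short side, z up. It weighs about 0.22 kg. Either way round is the same
- boxed3_mid (a point): Plain white specimen box already standing in a crate cell: 76 x 40 mm, 70 mm tall to its lid, with a square upright knob 22 x 22 mm, 44 mm tall, in the middle of the lid (114 mm overall). This point is its centre, 57 mm above its underside; x is the long side, y the short side, z up. It weighs about 0.22 kg. Either way round is the same
- spare1_mid (a point): Spare specimen box standing on the bench, the same as those in the crate: 76 x 40 mm, 70 mm tall to its lid, with a square upright knob 22 x 22 mm, 44 mm tall, in the middle of the lid (114 mm overall). This point is its centre, 57 mm above its underside; x is the long side, y the short side, z up. It weighs about 0.22 kg. Either way round is the same
- spare2_mid (a point): Spare specimen box standing on the bench, the same as those in the crate: 76 x 40 mm, 70 mm tall to its lid, with a square upright knob 22 x 22 mm, 44 mm tall, in the middle of the lid (114 mm overall). This point is its centre, 57 mm above its underside; x is the long side, y the short side, z up. It weighs about 0.22 kg. Either way round is the same
- bigbox_mid (a point): Bystander: a larger box of the same look, 100 x 54 mm, 92 mm to its lid, 136 mm overall, too big for the cells, standing on the bench. This point is its centre, 68 mm up
- washbottle_mid (a point): Bystander: white plastic wash bottle, 62 mm across, about 190 mm tall with its spout, standing on the bench. This point is on its axis 82 mm up
- jar_mid (a point): Bystander: glass jar with lid, 60 mm across, 85 mm tall, standing on the bench in front of the crate. This point is its centre, 42 mm up

How it is judged:
On the way, in this order (a step that is already met when the one before it is completed fails the run):
1. the catch is pulled back, clear of the bar (value of joint catch above 0.02 m), for 0.1 s.
2. the hold-down bar is swung right over (value of joint bail above 1.8 rad), for 0.2 s.
At the end, for the whole second after the job is handed in: Every one of the five cells has a specimen box centred in it within 12 mm; all five boxes stand on the cell floors (centre less than 68 mm above the bench, tilted less than 0.1 rad, at rest), and the hold-down bar is open beyond 1.8 rad (horizontal distance between any of boxed1_mid, boxed2_mid, boxed3_mid, spare1_mid, spare2_mid and cell0 below 0.012 m and horizontal distance between any of boxed1_mid, boxed2_mid, boxed3_mid, spare1_mid, spare2_mid and cell1 below 0.012 m and horizontal distance between any of boxed1_mid, boxed2_mid, boxed3_mid, spare1_mid, spare2_mid and cell2 below 0.012 m and horizontal distance between any of boxed1_mid, boxed2_mid, boxed3_mid, spare1_mid, spare2_mid and cell3 below 0.012 m and horizontal distance between any of boxed1_mid, boxed2_mid, boxed3_mid, spare1_mid, spare2_mid and cell4 below 0.012 m and height (world z) of each of boxed1_mid, boxed2_mid, boxed3_mid, spare1_mid, spare2_mid below 0.068 m and angle between each of boxed1_mid, boxed2_mid, boxed3_mid, spare1_mid, spare2_mid's own z axis and vertical below 0.1 rad and linear speed of each of boxed1, boxed2, boxed3, spare1, spare2 below 0.03 m/s and value of joint bail above 1.8 rad); the robot touches nothing.
It fails at once if a box that was already in the crate is taken out or shifted by more than 20 mm (distance of any of boxed1_mid, boxed2_mid, boxed3_mid from where it was at the start of the episode above 0.02 m).
It fails at once if a spare box is dropped or knocked: it moves faster than 0.5 m/s with no finger on it ((linear speed of spare1 above 0.5 m/s and contact force between the fingers and spare1 below 0.05 N) or (linear speed of spare2 above 0.5 m/s and contact force between the fingers and spare2 below 0.05 N)).
It fails at once if a bystander (larger box, wash bottle, jar) is moved by more than 30 mm or tipped (distance of any of bigbox_mid, washbottle_mid, jar_mid from where it was at the start of the episode above 0.03 m or angle between any of bigbox_mid, washbottle_mid, jar_mid's own z axis and vertical above 0.35 rad).
It also fails if it takes over 72 s, if anything falls off the work surface, if the arm or the gripper's body presses on something with over 40 N, if the wrist force passes 120 N, or if a joint passes its speed limit or range.

## Working session

There is one attempt and no reset: what is moved stays moved. The work goes in short steps, Python scripts to look and compute and a shell command to move; the robot and the scene stay as the last step left them, time stands still between calls to the robot, and variables do not carry over. Pictures are saved under pics/ and viewed, at most 10 in all, crops included, and the job is handed in when it is done.

```bash
mkdir -p pics; cat > h.py <<'E'
import numpy as np, cv2
from station import bot
from scipy.spatial.transform import Rotation as Ro
def snap(n,f=None):
    p,d=bot.read_camera(n)
    if f: cv2.imwrite('pics/'+f,p)
    return p,d,bot.camera_model(n)
def world(m,px,depth,fish=False):
    K=m['intrinsics'];x=(px[0]-K[0,2])/K[0,0];y=(px[1]-K[1,2])/K[1,1]
    c=np.array([x,y,1.])
    if fish:
        r=np.hypot(x,y);s=np.tan(r)/r if r>1e-9 else 1;c=np.array([x*s,y*s,1.])
    return m['R'].T@(c*depth-m['t'])
def onz(m,px,z,fish=False):
    o=-m['R'].T@m['t'];p=world(m,px,1.,fish);d=p-o
    return o+d*(z-o[2])/d[2]
def cloud(m,d,fish=False):
    v,u=np.mgrid[0:400,0:640];K=m['intrinsics'];x=(u-K[0,2])/K[0,0];y=(v-K[1,2])/K[1,1];s=1
    if fish: r=np.hypot(x,y)+1e-9;s=np.tan(r)/r
    c=np.stack([x*s,y*s,np.ones_like(x)],-1)*d[...,None]
    return (c-m['t'])@m['R']
def st():
    o=bot.get_obs();R=Ro.from_quat(np.roll(o['tool_rot'],-1)).as_matrix()
    print('t',round(o['t'],2),'p',np.round(o['eef_pos'],4),'F',np.round(o['contact_force'],1),'w',round(o['gripper_width'],3),'g',round(o['grasp_force'],1));print(np.round(R,3).tolist());return o,R
E
python3 - <<'E'
from h import *
st()
names="crate cell0 cell4 bail_grip bail_hinge catch_tab boxed1_mid spare1_mid bigbox_mid washbottle_mid jar_mid".split()
for c in ['scene','side']:
    p,d,m=snap(c,c+'0.png'); print(c,np.round(-m['R'].T@m['t'],3))
    P=cloud(m,d); np.savez(c+'0.npz',P=P,d=d,p=p)
    for n in names:
        for r in bot.pinpoint(n,c)[:6]:
            u,v=r['at'];a=np.clip([u,v],0,[639,399]).astype(int)
            print(n,round(r['score'],2),np.round(r['at'],0),np.round(P[a[1],a[0]],3))
E
```

```text
t 0.0 p [ 0.2775 -0.615   0.4037] F [ 0.2 -0.7 -0.6] w 1.001 g 0.0
[[0.912, 0.411, -0.001], [0.411, -0.912, 0.002], [-0.0, -0.002, -1.0]]
scene [ 0.879 -0.652  0.674]
crate 0.62 [338. 244.] [ 0.609 -0.005  0.037]
cell0 0.9 [362. 218.] [0.622 0.096 0.039]
cell0 0.82 [320. 252.] [ 0.598 -0.077  0.067]
cell0 0.63 [304. 264.] [ 0.573 -0.101  0.044]
cell0 0.6 [346. 228.] [0.619 0.013 0.072]
cell0 0.59 [336. 240.] [ 0.601 -0.004  0.041]
cell4 0.9 [362. 218.] [0.622 0.096 0.039]
cell4 0.82 [320. 252.] [ 0.598 -0.077  0.067]
cell4 0.63 [304. 264.] [ 0.573 -0.101  0.044]
cell4 0.6 [346. 228.] [0.619 0.013 0.072]
cell4 0.59 [336. 240.] [ 0.601 -0.004  0.041]
bail_grip 0.73 [362. 202.] [0.615 0.11  0.071]
bail_grip 0.63 [299. 187.] [0.504 0.02  0.137]
bail_hinge 0.64 [348. 216.] [0.585 0.107 0.025]
catch_tab 0.88 [322. 150.] [0.499 0.146 0.161]
catch_tab 0.73 [210. 345.] [ 0.537 -0.353  0.077]
boxed1_mid 0.94 [359. 198.] [0.606 0.12  0.073]
boxed1_mid 0.25 [351. 213.] [0.591 0.106 0.033]
spare1_mid 0.69 [207. 346.] [ 0.533 -0.353  0.075]
spare1_mid 0.57 [358. 200.] [0.604 0.113 0.071]
bigbox_mi
[... 348 characters left out ...]
[295. 238.] [0.591 0.122 0.076]
cell4 0.93 [319. 190.] [ 0.557 -0.042  0.047]
cell4 0.67 [302. 220.] [0.587 0.052 0.047]
cell4 0.67 [288. 255.] [0.603 0.154 0.052]
cell4 0.65 [295. 238.] [0.591 0.122 0.076]
bail_grip 0.65 [335. 194.] [0.509 0.033 0.139]
bail_hinge 0.95 [282. 180.] [ 0.673 -0.103 -0.002]
catch_tab 0.58 [336. 237.] [0.496 0.162 0.159]
boxed1_mid 0.74 [283. 243.] [0.614 0.143 0.08 ]
boxed1_mid 0.39 [387. 115.] [ 0.397 -0.274  0.111]
spare1_mid 0.58 [343. 112.] [ 0.522 -0.323  0.067]
bigbox_mid 0.59 [373. 309.] [0.408 0.279 0.096]
bigbox_mid 0.17 [384. 118.] [ 0.404 -0.273  0.1  ]
washbottle_mid 0.75 [385. 119.] [ 0.401 -0.271  0.098]
jar_mid 0.82 [358. 216.] [0.455 0.055 0.086]
```

View pics/scene0.png

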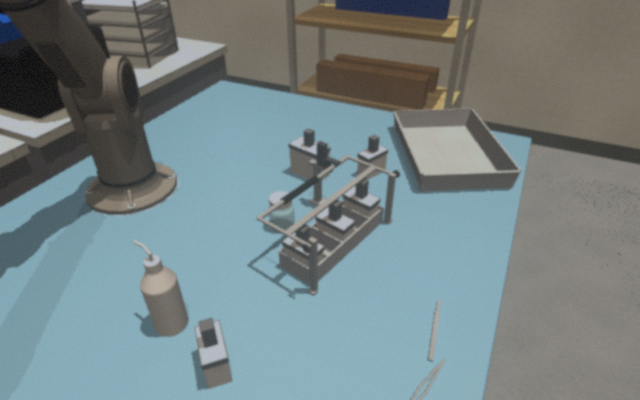

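View pics/side0.png

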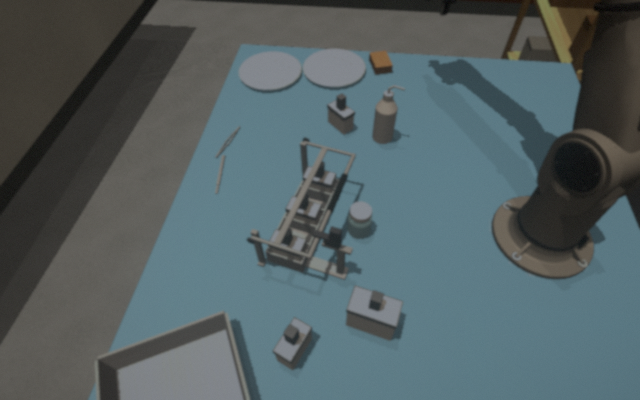

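The scene camera shows the crate in the middle (catch tab ~(322,150), grip rod ~(300,187)). One spare is at (212,350) and another at (373,155). The big box is at (309,155), the bottle at (165,295) and the jar at (282,210). The side view agrees, with the spares at (342,115) and (293,340). Next I'll build a top-down map to get poses.

```bash
python3 - <<'E'
from h import *
A=[];C=[]
for c in ['scene','side']:
    z=np.load(c+'0.npz');k=(z['d']>0);A.append(z['P'][k]);C.append(z['p'][k])
A=np.vstack(A);C=np.vstack(C)
img=np.zeros((400,800,3),np.uint8)
k=(A[:,0]>.35)&(A[:,0]<.75)&(abs(A[:,1])<.4)&(A[:,2]<.25)&(A[:,2]>-.02)
A=A[k];C=C[k];o=np.argsort(A[:,2]);A=A[o];C=C[o]
r=((.75-A[:,0])*1000).astype(int);cc=((.4-A[:,1])*1000).astype(int)
h=np.clip(A[:,2]/.18*255,0,255).astype(np.uint8)
col=cv2.applyColorMap(h[:,None],cv2.COLORMAP_JET)[:,0]
for dr in(0,1):
  for dc in (0,1):
    img[np.clip(r+dr,0,399),np.clip(cc+dc,0,799)]=col
for i in range(0,800,100): cv2.line(img,(i,0),(i,5),(255,255,255),1)
cv2.imwrite('pics/top0.png',img)
# knob tops by height/dark
g=C.mean(1)
for nm,lo,hi in [('knob',.108,.124)]:
    s=(A[:,2]>lo)&(A[:,2]<hi)&(g<90)
    print(s.sum())
    im=np.zeros((400,800),np.uint8);im[np.clip(r[s],0,399),np.clip(cc[s],0,799)]=255
    im=cv2.morphologyEx(im,cv2.MORPH_CLOSE,np.ones((9,9)))
    n,l,sx,ce=cv2.connectedComponentsWithStats(im)
    for i in range(1,n):
        if sx[i,4]>60: print(sx[i],np.round([.75-ce[i][1]/1000,.4-ce[i][0]/1000],3))
E
```

```text
825
[243  75  14  12  65] [0.669 0.149]
[253 132  31  22 466] [0.608 0.13 ]
[509 136  18  15 193] [ 0.607 -0.117]
[354 152  33  24 402] [0.585 0.028]
[457 177  30  24 476] [ 0.561 -0.073]
[ 41 179  31  24 477] [0.56  0.345]
[725 206  31  26 317] [ 0.533 -0.338]
[232 224  28  56 422] [0.492 0.154]
[118 333  32  21 186] [0.409 0.264]
```

View pics/top0.png

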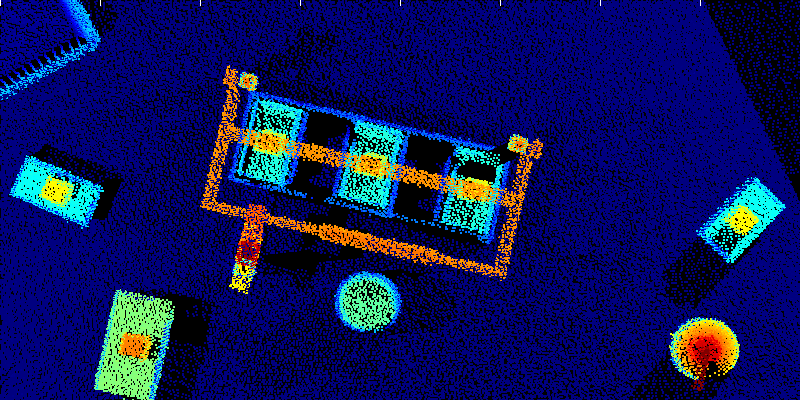

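Crate yaw is about -13°, with boxes in cells 4, 2 and 0, so cells 1 and 3 are empty. I'll refine the tab, grip and spare poses from the same clouds.

```bash
cat >> h.py <<'E'
O=np.array([.5844,.0289]);CX=np.array([.9745,-.2246]);CY=np.array([.2246,.9745])
E
python3 - <<'E'
from h import *
S={c:np.load(c+'0.npz') for c in('scene','side')}
def rep(n,Q):
    r=cv2.minAreaRect(Q[:,:2].astype(np.float32)*1000);print(n,len(Q),'rect',np.round(r[0],1),np.round(r[1],1),round(r[2],1),'mean',np.round(Q.mean(0),4))
for c,z in S.items():
    A=z['P'][z['d']>0]
    f=lambda lo,hi,c0,r:A[(A[:,2]>lo)&(A[:,2]<hi)&(np.hypot(*(A[:,:2]-c0).T)<r)]
    print(c)
    rep('tab',f(.150,.19,[.5,.15],.05)); rep('tabtop',f(.171,.19,[.5,.15],.05))
    rep('s1lid',f(.066,.08,[.533,-.338],.06));rep('s1knob',f(.1,.13,[.533,-.338],.03))
    rep('s2lid',f(.066,.08,[.56,.345],.06));rep('s2knob',f(.1,.13,[.56,.345],.03))
    R=np.stack([(A[:,:2]-O)@CX,(A[:,:2]-O)@CY,A[:,2]],1)
    q=R[(abs(R[:,0]+.075)<.02)&(abs(R[:,1])<.05)&(R[:,2]>.12)&(R[:,2]<.16)];print('sleeve',np.round(q.mean(0),4),np.round(np.polyfit(q[:,1],q[:,0],1),3),np.round(np.percentile(q[:,2],95),3))
    for y in(-.104,0,.104):
        q=R[(abs(R[:,0])<.045)&(abs(R[:,1]-y)<.022)&(R[:,2]>.066)&(R[:,2]<.09)];print('lid',y,np.round(q.min(0),3),np.round(q.max(0),3))
E
```

```text
scene
tab 135 rect [496.7 150.1] [16.8 26.8] 78.5 mean [0.4982 0.1475 0.1658]
tabtop 51 rect [496.  150.8] [14.8 24.5] 75.1 mean [0.4966 0.1489 0.1749]
s1lid 802 rect [ 529.6 -342.7] [41.9 80.4] 46.3 mean [ 0.5376 -0.35    0.0698]
s1knob 238 rect [ 530.1 -343. ] [22.  23.6] 44.9 mean [ 0.5325 -0.3453  0.1112]
s2lid 206 rect [558.  341.1] [80.9 45.7] 62.7 mean [0.5595 0.3332 0.0698]
s2knob 79 rect [558.8 341.1] [25.  24.2] 59.1 mean [0.5593 0.3378 0.1087]
sleeve [-0.0723 -0.0058  0.1338] [-0.003 -0.072] 0.138
lid -0.104 [-0.041 -0.126  0.066] [ 0.038 -0.084  0.09 ]
lid 0 [-0.039 -0.022  0.066] [0.04  0.021 0.09 ]
lid 0.104 [-0.038  0.082  0.066] [0.04  0.125 0.09 ]
side
tab 144 rect [497.7 155.8] [14.8 23.7] 76.2 mean [0.4975 0.1584 0.1688]
tabtop 78 rect [497.4 155.3] [15.2 23. ] 81.5 mean [0.498  0.1562 0.176 ]
s1lid 204 rect [ 532.5 -338.9] [43.6 79.5] 45.3 mean [ 0.5301 -0.3313  0.0699]
s1knob 74 rect [ 531.5 -338.9] [23.7 22.9] 46.8 mean [ 0.5315 -0.3356  0.1092]
s2lid 656 rect [560.5 345.8] [78.5 43. ] 67.2 mean [0.5595 0.3506 0.0696]
s2knob 165 rect [560.1 346.4] [22.4 22.1] 66.7 mean [0.5597 0.3477 0.1121]
sleeve [-0.0757  0.0005  0.1353] [ 0.01  -0.076] 0.139
lid -0.104 [-0.039 -0.124  0.067] [ 0.04  -0.082  0.09 ]
lid 0 [-0.037 -0.019  0.066] [0.042 0.022 0.09 ]
lid 0.104 [-0.038  0.084  0.067] [0.041 0.121 0.09 ]
```

```bash
python3 -m pendant '[[0.06,0.030,-0.018,0,0],[0.06,0.030,-0.018,0,0],[0.06,0.030,-0.018,0,0],[0.06,0.030,-0.018,0,0],[0.06,0.030,-0.018,0,0],[0.06,0.030,-0.018,0,0],[0.06,0.030,-0.018,0,0],[0.06,0.030,-0.018,0,0],[0.06,0.030,-0.018,0,0],[0.06,0.030,-0.018,0,0],[0.06,0.032,-0.016,0,0]]' 40
python3 -m pendant '[[0.06,0,0,0,-6.6],[0.06,0,0,0,-6.6],[0.06,0,0,0,-6.6],[0.06,0,0,0,-6.6],[0.06,0,0,0,-6.6],[0.06,0,0,0,-6.6],[0.06,0,0,0,-6.6],[0.06,0,0,0,-6.5]]'
python3 -m pendant '[[0.06,0.037,-0.009,0,0],[0.06,0.037,-0.009,0,0],[0.06,0.037,-0.009,0,0],[0.06,0.037,-0.009,0,0],[0.06,0.037,-0.009,0,0],[0.06,0.037,-0.009,0,0],[0.06,0.037,-0.009,0,0],[0.06,0.037,-0.009,0,0],[0.06,0.037,-0.009,0,0],[0.06,0.037,-0.009,0,0],[0.06,0.037,-0.009,0,0],[0.06,0,0,0,0]]'
cat >> h.py <<'E'
def go(P,ylong,zg):
    "rows needed to bring grasp point to P(x,y),zg with tool y at angle ylong(deg)"
    o,R=st();e=np.array([*P,zg+.155])-o['eef_pos'];a=np.degrees(np.arctan2(R[1,1],R[0,1]));yaw=-((ylong-a+90)%180-90)
    print('tool shift now',np.round(R.T@e,4),'yaw',round(yaw,1),'| after turn',np.round((R@Ro.from_euler('z',yaw,degrees=True).as_matrix()).T@e,4))
E
python3 - <<'E'
from h import *
go([.497,.153],-13,.163)
p,d,m=snap('wrist','w1.png');P=cloud(m,d,True)
z=P[(d>0)&(P[...,2]>.165)&(P[...,2]<.2)&(np.hypot(P[...,0]-.497,P[...,1]-.153)<.04)]
if len(z): print(cv2.minAreaRect(z[:,:2].astype(np.float32)*1000),z.mean(0))
E
```

```text
t: 2.12
eef_pos: [0.5, -0.2986, 0.405]
tool_rot: [0.0, 0.978, 0.21, 0.0]
contact_force: [1.3, -0.8, 0.7]
gripper_width: 0.705
grasp_force: 0.0
t: 2.78
eef_pos: [0.4996, -0.3001, 0.4048]
tool_rot: [0.0, 0.781, 0.625, 0.0]
contact_force: [-0.2, -0.8, 0.5]
gripper_width: 0.702
grasp_force: 0.0
t: 3.78
eef_pos: [0.4937, 0.1269, 0.4057]
tool_rot: [-0.001, 0.779, 0.627, 0.002]
contact_force: [-0.2, 1.1, 0.2]
gripper_width: 0.707
grasp_force: 0.0
t 3.78 p [0.4937 0.1269 0.4057] F [-0.2  1.1  0.2] w 0.707 g 0.0
[[0.215, 0.977, 0.002], [0.977, -0.215, 0.005], [0.005, 0.001, -1.0]]
tool shift now [ 0.0257 -0.0024  0.0878] yaw 0.6 | after turn [ 0.0257 -0.0027  0.0878]
((497.7092590332031, 149.9288330078125), (14.418807029724121, 23.891355514526367), 75.96532440185547) [0.4980212  0.15093664 0.17671192]
```

View pics/w1.png

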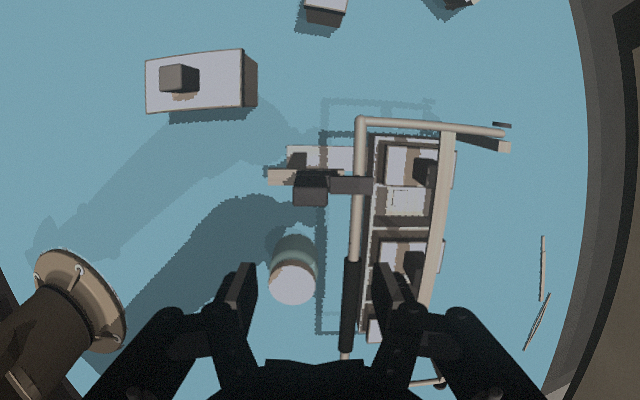

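```bash
python3 - <<'E'
from h import *
p,d,m=snap('wrist');P=cloud(m,d,True)[d>0]
R=np.stack([(P[:,:2]-O)@CX,(P[:,:2]-O)@CY,P[:,2]],1)
for x in np.arange(-.15,-.05,.006):
    q=R[(abs(R[:,0]-x)<.003)&(abs(R[:,1]-.1)<.005)];print(round(x,3),np.round(np.percentile(q[:,2],[50,95]),3) if len(q) else None)
go([.4977,.151],-13,.167)
E
```

```text
-0.15 [0.002 0.118]
-0.144 [0.117 0.118]
-0.138 [0.117 0.118]
-0.132 [0.117 0.118]
-0.126 [0.117 0.177]
-0.12 [0.178 0.179]
-0.114 [0.178 0.179]
-0.108 [0.178 0.179]
-0.102 [0.178 0.179]
-0.096 [0.143 0.145]
-0.09 [0.144 0.145]
-0.084 [0.144 0.145]
-0.078 [0.144 0.145]
-0.072 [0.144 0.145]
-0.066 [0.144 0.145]
-0.06 [0.144 0.145]
-0.054 None
t 3.88 p [0.4946 0.1205 0.4049] F [ 0.1 -1.4 -0.3] w 0.702 g 0.0
[[0.221, 0.975, 0.0], [0.975, -0.221, 0.0], [0.0, 0.0, -1.0]]
tool shift now [ 0.0304 -0.0038  0.0829] yaw 0.2 | after turn [ 0.0304 -0.0039  0.0829]
```

```bash
python3 -m pendant '[[0.06,0.015,-0.002,0,0],[0.06,0.0155,-0.002,0,0],[0.06,0,0,0.025,0],[0.06,0,0,0.025,0],[0.06,0,0,0.020,0],[0.06,0,0,0.011,0],[0.02,0,0,0,0],[0.02,0,0,0,0],[0.02,0,0,0,0],[0.02,0,0,0,0],[0.02,0,0,0,0]]' 40; python3 -c "
from h import *
st()"
```

```text
t: 4.8
eef_pos: [0.497, 0.1495, 0.325]
tool_rot: [-0.0, 0.783, 0.622, -0.001]
contact_force: [-6.8, -0.0, 5.7]
gripper_width: 0.268
grasp_force: 40.2
t 4.8 p [0.497  0.1495 0.325 ] F [-6.8 -0.   5.7] w 0.268 g 40.2
[[0.225, 0.974, -0.001], [0.974, -0.225, -0.001], [-0.001, -0.001, -1.0]]
```

```bash
python3 -m pendant '[[0.02,0,-0.006,0,0],[0.02,0,-0.006,0,0],[0.02,0,-0.006,0,0],[0.02,0,-0.006,0,0],[0.02,0,-0.005,0,0],[0.02,0,0,0,0],[0.02,0,0,0,0]]'; python3 -c "
from h import *
st()"
```

```text
t: 5.38
eef_pos: [0.4691, 0.1561, 0.325]
tool_rot: [0.001, 0.783, 0.622, 0.0]
contact_force: [-2.1, -3.0, 10.3]
gripper_width: 0.274
grasp_force: 41.5
t 5.38 p [0.4691 0.1561 0.325 ] F [-2.1 -3.  10.3] w 0.274 g 41.5
[[0.225, 0.974, 0.001], [0.974, -0.225, -0.001], [-0.0, 0.001, -1.0]]
```

```bash
python3 -m pendant '[[0.06,0,0,0,0],[0.06,0,0,0,0],[0.06,0,0,0,0],[0.06,0,0,0,0],[0.06,0,0,-0.03,0],[0.05,0,0,-0.03,0],[0.05,-0.032,0.022,0,0],[0.05,-0.032,0.022,0,0],[0.05,-0.032,0.022,0,0],[0.05,0,0,0,0],[0.05,0,0,0,0]]'; python3 - <<'E'
from h import *
p,d,m=snap('wrist');P=cloud(m,d,True)[d>0]
R=np.stack([(P[:,:2]-O)@CX,(P[:,:2]-O)@CY,P[:,2]],1)
q=R[(R[:,0]>-.1)&(R[:,0]<-.05)&(R[:,1]>.0)&(R[:,1]<.09)&(R[:,2]>.115)&(R[:,2]<.15)];print(len(q),np.round(np.percentile(q,[2,50,98],axis=0),4))
q=R[(R[:,0]<-.12)&(R[:,0]>-.17)&(abs(R[:,1]-.1)<.02)&(R[:,2]>.165)];print(len(q),q.mean(0) if len(q) else 0)
go(O-.0745*CX,-13,.130)
E
```

```text
t: 6.3
eef_pos: [0.5128, 0.0451, 0.3833]
tool_rot: [-0.0, 0.784, 0.62, -0.0]
contact_force: [-0.5, 0.2, 0.2]
gripper_width: 0.583
grasp_force: 0.0
2076 [[-0.083   0.0014  0.132 ]
 [-0.0755  0.0365  0.1365]
 [-0.0681  0.0879  0.1401]]
1020 [-0.13941425  0.10366641  0.17723238]
t 6.35 p [0.5122 0.0471 0.3834] F [-0.4  1.3  0.4] w 0.584 g 0.0
[[0.227, 0.974, -0.001], [0.974, -0.227, 0.001], [0.0, -0.001, -1.0]]
tool shift now [-0.0015 -0.      0.0984] yaw -0.1 | after turn [-0.0015 -0.      0.0984]
```

```bash
python3 -m pendant '[[0.05,-0.0015,0,0.03,0],[0.05,0,0,0.03,0],[0.05,0,0,0.025,0],[0.05,0,0,0.0135,0],[0.05,0,0,0,0],[0.01,0,0,0,0],[0.01,0,0,0,0],[0.01,0,0,0,0],[0.01,0,0,0,0],[0.01,0,0,0,0]]' 30; python3 - <<'E'
from h import *
st()
a=np.arange(0,2.41,.1);y=-130*np.cos(a);z=-130*np.sin(a)
for i in range(24): print(round(a[i+1],1),round(y[i+1]-y[i],1),round(z[i+1]-z[i],1))
E
```

```text
t: 7.18
eef_pos: [0.5115, 0.0471, 0.2866]
tool_rot: [-0.0, 0.783, 0.623, 0.0]
contact_force: [-3.4, 1.9, 5.1]
gripper_width: 0.171
grasp_force: 29.2
t 7.18 p [0.5115 0.0471 0.2866] F [-3.4  1.9  5.1] w 0.171 g 29.2
[[0.225, 0.974, 0.0], [0.974, -0.225, 0.001], [0.001, -0.0, -1.0]]
0.1 0.6 -13.0
0.2 1.9 -12.8
0.3 3.2 -12.6
0.4 4.5 -12.2
0.5 5.7 -11.7
0.6 6.8 -11.1
0.7 7.9 -10.3
0.8 8.9 -9.5
0.9 9.8 -8.6
1.0 10.6 -7.6
1.1 11.3 -6.5
1.2 11.9 -5.3
1.3 12.3 -4.1
1.4 12.7 -2.8
1.5 12.9 -1.6
1.6 13.0 -0.3
1.7 13.0 1.0
1.8 12.8 2.3
1.9 12.5 3.6
2.0 12.1 4.8
2.1 11.5 6.0
2.2 10.9 7.1
2.3 10.1 8.2
2.4 9.2 9.1
```

```bash
python3 -m pendant '[[0.01,0,0.0006,-0.013,0],[0.01,0,0.0019,-0.0128,0],[0.01,0,0.0032,-0.0126,0],[0.01,0,0.0045,-0.0122,0],[0.01,0,0.0057,-0.0117,0],[0.01,0,0.0068,-0.0111,0]]'
```

```text
t: 7.68
eef_pos: [0.5315, 0.0426, 0.3592]
tool_rot: [-0.002, 0.782, 0.623, -0.002]
contact_force: [-10.8, 4.7, 0.9]
gripper_width: 0.173
grasp_force: 29.3
```

```bash
python3 -m pendant '[[0.01,0,0.0079,-0.0103,0],[0.01,0,0.0089,-0.0095,0],[0.01,0,0.0098,-0.0086,0],[0.01,0,0.0106,-0.0076,0],[0.01,0,0.0113,-0.0065,0],[0.01,0,0.0119,-0.0053,0],[0.01,0,0.0123,-0.0041,0],[0.01,0,0.0127,-0.0028,0],[0.01,0,0.0129,-0.0016,0]]'
python3 -m pendant '[[0.01,0,0.013,-0.0003,0],[0.01,0,0.013,0.001,0],[0.01,0,0.0128,0.0023,0],[0.01,0,0.0125,0.0036,0],[0.01,0,0.0121,0.0048,0],[0.01,0,0.0115,0.006,0],[0.01,0,0.0109,0.0071,0],[0.01,0,0.0101,0.0082,0],[0.01,0,0.0092,0.0091,0],[0.01,0,0,0,0],[0.01,0,0,0,0]]'
```

```text
t: 8.43
eef_pos: [0.6297, 0.0194, 0.4176]
tool_rot: [0.0, 0.783, 0.623, 0.001]
contact_force: [-4.2, 1.7, 0.0]
gripper_width: 0.174
grasp_force: 31.2
t: 9.35
eef_pos: [0.7333, -0.005, 0.3722]
tool_rot: [0.0, 0.783, 0.622, 0.001]
contact_force: [1.1, 0.3, 0.4]
gripper_width: 0.173
grasp_force: 32.1
```

```bash
python3 -m pendant '[[0.07,0,0,0,0],[0.07,0,0,0,0],[0.07,0,0,0,0],[0.07,0,0,0,0],[0.07,0,0,-0.025,0],[0.07,0,0,-0.03,0],[0.07,0,0,-0.025,0]]'
python3 -m pendant '[[0.06,-0.031,-0.010,0,0],[0.06,-0.031,-0.010,0,0],[0.06,-0.031,-0.010,0,0],[0.06,-0.031,-0.010,0,0],[0.06,-0.031,-0.010,0,0],[0.06,-0.031,-0.010,0,0],[0.06,-0.031,-0.010,0,0],[0.06,-0.031,-0.010,0,0],[0.06,-0.031,-0.010,0,0],[0.06,-0.031,-0.010,0,0],[0.06,-0.031,-0.010,0,0],[0.06,-0.031,-0.010,0,0]]'
python3 -m pendant '[[0.06,0,0,0.01,6.5],[0.06,0,0,0.01,6.5],[0.06,0,0,0.01,6.5],[0.06,0,0,0.01,6.5],[0.06,0,0,0.01,6],[0.06,0,0,0,0],[0.06,0,0,0,0]]'
cat >> h.py <<'E'
def box(c):
    p,d,m=snap('wrist');P=cloud(m,d,True)[d>0];r=np.hypot(*(P[:,:2]-c).T)
    for n,lo,hi,rr in(('lid',.064,.082,.05),('knob',.105,.125,.03)):
        q=P[(P[:,2]>lo)&(P[:,2]<hi)&(r<rr)]
        if len(q): 
            t=cv2.minAreaRect(q[:,:2].astype(np.float32)*1000);print(n,len(q),np.round(t[0],1),np.round(t[1],1),round(t[2],1),np.round(q.mean(0),4))
E
python3 - <<'E'
from h import *
box([.531,-.341]);go([.531,-.341],-45,.103)
p,d,m=snap('scene','s2.png')
print(bot.pinpoint('bail_grip','scene')[:2])
E
```

```text
t: 9.93
eef_pos: [0.7319, -0.0049, 0.4546]
tool_rot: [-0.0, 0.783, 0.622, -0.0]
contact_force: [0.3, 0.3, 0.9]
gripper_width: 0.82
grasp_force: 0.0
t: 10.93
eef_pos: [0.5302, -0.3414, 0.4535]
tool_rot: [0.0, 0.783, 0.622, -0.0]
contact_force: [0.9, -0.0, -0.7]
gripper_width: 0.702
grasp_force: 0.0
t: 11.52
eef_pos: [0.5313, -0.3401, 0.403]
tool_rot: [-0.0, 0.923, 0.384, -0.0]
contact_force: [0.5, -0.3, 0.5]
gripper_width: 0.702
grasp_force: 0.0
lid 2492 [ 531.7 -341. ] [43.  78.8] 45.9 [ 0.5341 -0.3387  0.0719]
knob 658 [ 531.6 -340.6] [22.6 21.4] 45.2 [ 0.5325 -0.3398  0.1154]
t 11.57 p [ 0.5316 -0.3402  0.4037] F [-0.8  0.4 -0.1] w 0.704 g 0.0
[[0.705, 0.709, 0.0], [0.709, -0.705, -0.0], [0.0, 0.0, -1.0]]
tool shift now [-1.000e-03  1.000e-04  1.457e-01] yaw 0.2 | after turn [-1.000e-03  1.000e-04  1.457e-01]
[{'at': [401.2, 216.7], 'score': 0.94}, {'at': [302.4, 243.8], 'score': 0.21}]
```

View pics/s2.png

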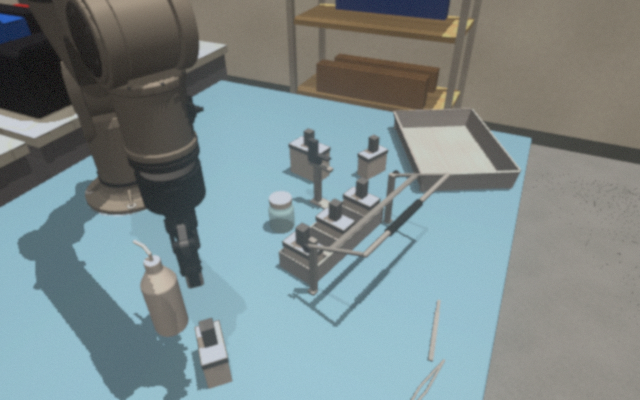

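The bar lies open on the far side (sleeve at ~(403,217)) and the gripper is above spare 1 (~(212,350)). I'll grasp it now.

```bash
python3 -m pendant '[[0.06,-0.0005,0.0005,0.035,0],[0.06,0,0,0.035,-0.9],[0.06,0,0,0.035,0],[0.06,0,0,0.025,0],[0.06,0,0,0.017,0],[0.06,0,0,0,0],[0.015,0,0,0,0],[0.015,0,0,0,0],[0.015,0,0,0,0],[0.015,0,0,0,0],[0.015,0,0,0,0]]' 50
python3 -m pendant '[[0.015,0,0,-0.01,0],[0.015,0,0,-0.02,0],[0.015,0,0,-0.035,0],[0.015,0,0,-0.035,0],[0.015,0,0,-0.035,0],[0.015,0,0,-0.015,0],[0.015,0,0,0,0],[0.015,0,0,0,0]]'
python3 - <<'E'
from h import *
c1=O-.052*CY;print(c1,O+.052*CY);go(c1,-13,.25)
E
```

```text
t: 12.58
eef_pos: [0.532, -0.3412, 0.258]
tool_rot: [0.001, 0.921, 0.39, 0.001]
contact_force: [-1.4, 1.3, 7.4]
gripper_width: 0.253
grasp_force: 53.6
t: 13.25
eef_pos: [0.5313, -0.3409, 0.4067]
tool_rot: [0.001, 0.921, 0.39, 0.0]
contact_force: [-0.7, -0.1, -4.9]
gripper_width: 0.247
grasp_force: 52.2
[ 0.5727208 -0.021774 ] [0.5960792 0.079574 ]
t 13.25 p [ 0.5313 -0.3409  0.4067] F [-0.7 -0.1 -4.9] w 0.247 g 52.2
[[0.696, 0.718, 0.001], [0.718, -0.696, -0.001], [0.0, 0.001, -1.0]]
tool shift now [ 0.258  -0.1924  0.0015] yaw -31.1 | after turn [ 0.3203 -0.0314  0.0015]
```

```bash
python3 -m pendant '[[0.015,0,0,0,-6.2],[0.015,0,0,0,-6.2],[0.015,0,0,0,-6.2],[0.015,0,0,0,-6.2],[0.015,0,0,0,-6.3]]'
python3 -m pendant '[[0.015,0.02,-0.0021,0,0],[0.015,0.032,-0.0031,0,0],[0.015,0.032,-0.0031,0,0],[0.015,0.032,-0.0031,0,0],[0.015,0.032,-0.0031,0,0],[0.015,0.032,-0.0031,0,0],[0.015,0.032,-0.0031,0,0],[0.015,0.032,-0.0031,0,0],[0.015,0.032,-0.0031,0,0],[0.015,0.032,-0.0031,0,0],[0.015,0.012,-0.0014,0,0],[0.015,0,0,0,0]]'
python3 -m pendant '[[0.015,0,0,0,0],[0.015,0,0,0,0]]'
python3 - <<'E'
from h import *
go(O-.052*CY,-13,.25)
p,d,m=snap('wrist','w3.png');P=cloud(m,d,True)
Q=P.reshape(-1,3)[d.ravel()>0]
R=np.stack([(Q[:,:2]-O)@CX,(Q[:,:2]-O)@CY,Q[:,2]],1)
for n,y in(('knob4',.104),('knob2',0),('knob0',-.104)):
    q=R[(abs(R[:,0])<.025)&(abs(R[:,1]-y)<.025)&(R[:,2]>.105)&(R[:,2]<.13)]
    if len(q)>20: print(n,len(q),np.round(q.min(0),4),np.round(q.max(0),4))
q=R[(abs(R[:,0])<.06)&(R[:,1]<.15)&(R[:,2]>.041)&(R[:,2]<.055)];h,e=np.histogram(q[:,1],np.arange(-.14,.14,.002));print([(round(b,3),int(a)) for a,b in zip(h,e) if a>25])
# held box lid & knob
q=R[(R[:,2]>.2)&(R[:,2]<.225)&(abs(R[:,0])<.06)&(abs(R[:,1]+.052)<.05)];print('heldlid',len(q),np.round(np.percentile(q,[1,50,99],axis=0),4) if len(q) else 0)
E
```

```text
t: 13.67
eef_pos: [0.5307, -0.3407, 0.4031]
tool_rot: [-0.002, 0.781, 0.625, -0.001]
contact_force: [-0.2, 0.5, -2.8]
gripper_width: 0.25
grasp_force: 52.2
t: 14.67
eef_pos: [0.5723, -0.0175, 0.404]
tool_rot: [-0.002, 0.78, 0.625, -0.001]
contact_force: [0.3, 0.3, -3.0]
gripper_width: 0.25
grasp_force: 52.2
t: 14.83
eef_pos: [0.5725, -0.0237, 0.4046]
tool_rot: [-0.001, 0.783, 0.622, -0.001]
contact_force: [0.2, -0.1, -3.0]
gripper_width: 0.25
grasp_force: 52.2
t 14.83 p [ 0.5725 -0.0237  0.4046] F [ 0.2 -0.1 -3. ] w 0.25 g 52.2
[[0.227, 0.974, -0.003], [0.974, -0.227, -0.001], [-0.002, -0.003, -1.0]]
tool shift now [ 0.0019 -0.0002 -0.0004] yaw -0.1 | after turn [ 0.0019 -0.0002 -0.0004]
knob4 739 [-0.0101  0.0935  0.105 ] [0.0123 0.1164 0.122 ]
knob2 689 [-0.0078 -0.0086  0.1103] [0.0131 0.0131 0.1216]
[(np.float64(-0.026), 167), (np.float64(0.024), 59), (np.float64(0.026), 150), (np.float64(0.028), 143), (np.float64(0.076), 109), (np.float64(0.078), 178), (np.float64(0.08), 149), (np.float64(0.084), 140), (np.float64(0.086), 43), (np.float64(0.134), 38)]
heldlid 6223 [[-0.0384 -0.0731  0.2013]
 [-0.0005 -0.0424  0.2182]
 [ 0.0386 -0.0339  0.2231]]
```

View pics/w3.png

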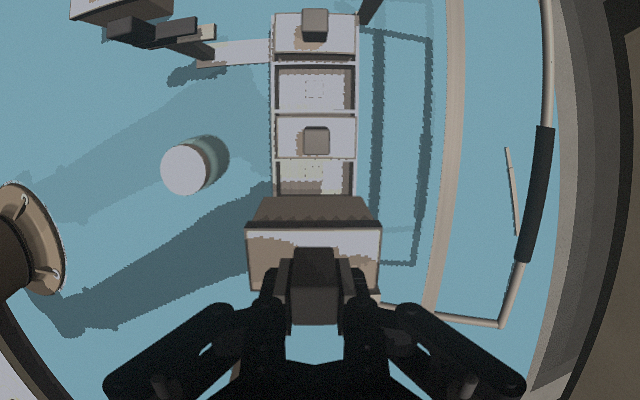

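Wrist view: the box is held upright over cell 1 (empty strip at ~(313,178)). Cell 3 is empty at (313,88) and the open bar's sleeve is at (535,195). The box needs about +2.5 mm along tool x. I'll lower it in two stages.

```bash
python3 -m pendant '[[0.015,0.0025,0.0008,0,0],[0.015,0,0,0.03,0],[0.015,0,0,0.03,0],[0.015,0,0,0.02,0],[0.015,0,0,0.01,0],[0.015,0,0,0.005,0],[0.015,0,0,0,0]]'
python3 - <<'E'
from h import *
go(O-.051*CY+.001*CX,-13,.108)
p,d,m=snap('wrist');Q=cloud(m,d,True)[d>0]
R=np.stack([(Q[:,:2]-O)@CX,(Q[:,:2]-O)@CY,Q[:,2]],1)
q=R[(R[:,2]>.10)&(R[:,2]<.125)&(abs(R[:,0])<.045)&(abs(R[:,1]+.052)<.03)];print('heldlid',len(q),np.round(np.percentile(q,[1,50,99],axis=0),4) if len(q) else 0)
E
```

```text
t: 15.47
eef_pos: [0.5743, -0.0204, 0.3106]
tool_rot: [-0.0, 0.783, 0.622, -0.0]
contact_force: [-0.8, 0.8, -2.7]
gripper_width: 0.246
grasp_force: 52.1
t 15.47 p [ 0.5743 -0.0204  0.3106] F [-0.8  0.8 -2.7] w 0.246 g 52.1
[[0.226, 0.974, -0.001], [0.974, -0.226, 0.0], [-0.0, -0.001, -1.0]]
tool shift now [-0.0007 -0.0002  0.0476] yaw -0.1 | after turn [-0.0007 -0.0002  0.0476]
heldlid 3545 [[-0.0369 -0.0695  0.1008]
 [ 0.0105 -0.0311  0.1238]
 [ 0.0404 -0.0293  0.125 ]]
```

```bash
python3 -m pendant '[[0.015,-0.0005,0,0.012,0],[0.015,0,0,0.012,0],[0.015,0,0,0.010,0],[0.015,0,0,0.005,0],[0.015,0,0,0.003,0],[0.015,0,0,0,0]]'
python3 -m pendant '[[0.015,0,0,0.002,0],[0.015,0,0,0.002,0],[0.015,0,0,0.001,0],[0.015,0,0,0,0]]'
```

```text
t: 16.02
eef_pos: [0.5739, -0.0204, 0.2682]
tool_rot: [-0.0, 0.783, 0.622, -0.001]
contact_force: [-0.1, -0.6, -2.3]
gripper_width: 0.246
grasp_force: 52.2
t: 16.35
eef_pos: [0.5742, -0.0204, 0.2641]
tool_rot: [0.0, 0.783, 0.622, 0.0]
contact_force: [0.3, 0.4, -2.2]
gripper_width: 0.248
grasp_force: 52.2
```

```bash
python3 -m pendant '[[0.015,0,0,0.001,0],[0.015,0,0,0.001,0],[0.015,0,0,0,0]]'
```

```text
t: 16.6
eef_pos: [0.5743, -0.0204, 0.2622]
tool_rot: [0.0, 0.783, 0.622, 0.0]
contact_force: [-0.2, 0.0, -3.9]
gripper_width: 0.25
grasp_force: 52.2
```

```bash
python3 -m pendant '[[0.015,0,0,0.001,0],[0.015,0,0,0.001,0],[0.015,0,0,0,0]]'
```

```text
t: 16.85
eef_pos: [0.5744, -0.0201, 0.262]
tool_rot: [0.0, 0.783, 0.622, -0.0]
contact_force: [-6.4, -0.4, 14.9]
gripper_width: 0.252
grasp_force: 54.5
```

```bash
python3 -m pendant '[[0.03,0,0,0,0],[0.05,0,0,0,0],[0.05,0,0,0,0],[0.05,0,0,0,0],[0.05,0,0,-0.01,0],[0.05,0,0,-0.03,0],[0.05,0,0,-0.035,0],[0.05,0,0,-0.035,0],[0.05,0,0,-0.033,0],[0.05,0,0,0,0]]'
python3 - <<'E'
from h import *
p,d,m=snap('wrist');Q=cloud(m,d,True)[d>0]
R=np.stack([(Q[:,:2]-O)@CX,(Q[:,:2]-O)@CY,Q[:,2]],1)
for y in (-.052,0,.104):
  q=R[(abs(R[:,0])<.05)&(abs(R[:,1]-y)<.025)&(R[:,2]>.070)&(R[:,2]<.085)];print(y,len(q),np.round(np.percentile(q,[1,50,99],axis=0),4).tolist())
go([.5593,.344],67,.25)
E
python3 -m pendant '[[0.06,0.032,-0.0088,0,0],[0.06,0.032,-0.0088,0,0],[0.06,0.032,-0.0088,0,0],[0.06,0.032,-0.0088,0,0],[0.06,0.032,-0.0088,0,0],[0.06,0.032,-0.0088,0,0],[0.06,0.032,-0.0088,0,0],[0.06,0.032,-0.0088,0,0],[0.06,0.032,-0.0088,0,0],[0.06,0.032,-0.0088,0,0],[0.06,0.032,-0.0088,0,0]]'
python3 -m pendant '[[0.06,0,0,0,-6.6],[0.06,0,0,0,-6.6],[0.06,0,0,0,-6.6],[0.06,0,0,0,-6.6],[0.06,0,0,0,-6.6],[0.06,0,0,0,-6.6],[0.06,0,0,0,-6.6],[0.06,0,0,0,-6.6],[0.06,0,0,0,-6.6],[0.06,0,0,0,-6.6],[0.06,0,0,0,-6.6],[0.06,0,0,0,-6.6]]'
python3 -m pendant '[[0.06,0,0,0,0]]'
python3 - <<'E'
from h import *
box([.5593,.344]);go([.5593,.344],67,.102)
E
```

```text
t: 17.68
eef_pos: [0.5761, -0.0197, 0.411]
tool_rot: [0.004, 0.783, 0.622, 0.005]
contact_force: [1.5, 0.7, 0.3]
gripper_width: 0.583
grasp_force: 0.0
-0.052 2310 [[-0.0398, -0.0725, 0.0704], [-0.0006, -0.048, 0.0722], [0.0369, -0.0316, 0.0795]]
0 2495 [[-0.0381, -0.0194, 0.0703], [-0.0004, 0.0039, 0.0722], [0.0381, 0.022, 0.074]]
0.104 2470 [[-0.0393, 0.084, 0.0702], [-0.0003, 0.1011, 0.0721], [0.037, 0.1252, 0.0789]]
t 17.73 p [ 0.5753 -0.0199  0.4078] F [ 0.4  0.3 -0.4] w 0.586 g 0.0
[[0.225, 0.974, 0.008], [0.974, -0.225, -0.0], [0.002, 0.008, -1.0]]
tool shift now [ 0.351  -0.0976  0.0026] yaw -80.0 | after turn [0.1569 0.3288 0.0026]
t: 18.65
eef_pos: [0.5587, 0.3456, 0.4021]
tool_rot: [-0.0, 0.783, 0.622, -0.001]
contact_force: [0.2, -0.5, 0.3]
gripper_width: 0.702
grasp_force: 0.0
t: 19.65
eef_pos: [0.559, 0.3441, 0.4021]
tool_rot: [-0.001, 0.203, 0.979, -0.001]
contact_force: [0.5, -0.4, -0.2]
gripper_width: 0.705
grasp_force: 0.0
t: 19.73
eef_pos: [0.5592, 0.3439, 0.4019]
tool_rot: [-0.001, 0.204, 0.979, -0.001]
contact_force: [0.1, 0.0, 0.4]
gripper_width: 0.704
grasp_force: 0.0
lid 2477 [560.2 345.7] [77.9 42.8] 66.3 [0.5575 0.347  0.0716]
knob 641 [559.4 345. ] [21.3 21.5] 66.2 [0.5586 0.3455 0.115 ]
t 19.78 p [0.5591 0.344  0.4021] F [ 0.5  0.1 -1. ] w 0.702 g 0.0
[[-0.914, 0.406, -0.002], [0.406, 0.914, -0.001], [0.001, -0.001, -1.0]]
tool shift now [-0.0003  0.0003  0.1451] yaw -0.9 | after turn [-0.0003  0.0003  0.1451]
```

```bash
python3 -m pendant '[[0.06,0,0.0014,0.035,0],[0.06,0,0,0.035,0],[0.06,0,0,0.035,0],[0.06,0,0,0.025,0],[0.06,0,0,0.015,0],[0.06,0,0,0,0],[0.015,0,0,0,0],[0.015,0,0,0,0],[0.015,0,0,0,0],[0.015,0,0,0,0],[0.015,0,0,0,0]]' 50
python3 -m pendant '[[0.015,0,0,-0.01,0],[0.015,0,0,-0.02,0],[0.015,0,0,-0.035,0],[0.015,0,0,-0.035,0],[0.015,0,0,-0.035,0],[0.015,0,0,-0.015,0],[0.015,0,0,0,0],[0.015,0,0,0,0]]'
python3 -m pendant '[[0.015,0,0,0,6.6],[0.015,0,0,0,6.6],[0.015,0,0,0,6.6],[0.015,0,0,0,6.6],[0.015,0,0,0,6.6],[0.015,0,0,0,6.6],[0.015,0,0,0,6.6],[0.015,0,0,0,6.6],[0.015,0,0,0,6.6],[0.015,0,0,0,6.6],[0.015,0,0,0,6.6],[0.015,0,0,0,6.5]]'
python3 - <<'E'
from h import *
go(O+.053*CY+.0005*CX,-13,.25)
E
```

```text
t: 20.7
eef_pos: [0.5602, 0.346, 0.2601]
tool_rot: [0.001, 0.207, 0.978, 0.001]
contact_force: [-0.8, -1.0, 7.1]
gripper_width: 0.248
grasp_force: 53.6
t: 21.37
eef_pos: [0.5596, 0.3455, 0.4083]
tool_rot: [0.0, 0.206, 0.978, 0.0]
contact_force: [0.8, 0.3, -2.1]
gripper_width: 0.25
grasp_force: 52.6
t: 22.37
eef_pos: [0.5594, 0.3448, 0.4049]
tool_rot: [-0.0, 0.784, 0.621, -0.003]
contact_force: [-0.4, 0.4, -1.9]
gripper_width: 0.25
grasp_force: 52.5
t 22.37 p [0.5594 0.3448 0.4049] F [-0.4  0.4 -1.9] w 0.25 g 52.5
[[0.229, 0.973, -0.004], [0.973, -0.229, -0.003], [-0.004, -0.003, -1.0]]
tool shift now [-0.2488  0.097   0.0006] yaw -0.3 | after turn [-0.2492  0.0959  0.0006]
```

```bash
python3 -m pendant '[[0.015,-0.02,0.008,0,0],[0.015,-0.031,0.012,0,0],[0.015,-0.031,0.012,0,0],[0.015,-0.031,0.012,0,0],[0.015,-0.031,0.012,0,0],[0.015,-0.031,0.012,0,0],[0.015,-0.031,0.012,0,0],[0.015,-0.031,0.012,0,0],[0.015,-0.012,0.004,0,0],[0.015,0,0,0,0],[0.015,0,0,0,0],[0.015,0,0,0,0]]'
cat > look.py <<'E'
from h import *
go(O+.053*CY+.0005*CX,-13,.25)
p,d,m=snap('wrist');Q=cloud(m,d,True)[d>0]
R=np.stack([(Q[:,:2]-O)@CX,(Q[:,:2]-O)@CY,Q[:,2]],1)
q=R[(R[:,2]>.2)&(R[:,2]<.225)&(abs(R[:,0])<.06)&(abs(R[:,1]-.052)<.05)];print('held',len(q),np.round(np.percentile(q,[1,50,99],axis=0),4).tolist())
E
python3 look.py
```

```text
t: 23.37
eef_pos: [0.5971, 0.0828, 0.4068]
tool_rot: [-0.001, 0.782, 0.624, -0.001]
contact_force: [-0.2, 0.7, -2.7]
gripper_width: 0.248
grasp_force: 52.4
t 23.37 p [0.5971 0.0828 0.4068] F [-0.2  0.7 -2.7] w 0.248 g 52.4
[[0.222, 0.975, -0.002], [0.975, -0.222, 0.001], [0.0, -0.002, -1.0]]
tool shift now [-0.0024  0.0003  0.0018] yaw 0.2 | after turn [-0.0024  0.0003  0.0018]
held 6436 [[-0.0387, 0.038, 0.2015], [-0.0008, 0.0691, 0.2185], [0.0382, 0.0783, 0.2231]]
```

```bash
python3 -m pendant '[[0.015,-0.002,0,0,0],[0.015,0,0,0,0],[0.015,0,0,0,0]]'; python3 look.py
```

```text
t: 23.67
eef_pos: [0.597, 0.0802, 0.408]
tool_rot: [-0.0, 0.782, 0.624, -0.0]
contact_force: [1.2, -0.2, -2.9]
gripper_width: 0.25
grasp_force: 52.4
t 23.67 p [0.597  0.0802 0.408 ] F [ 1.2 -0.2 -2.9] w 0.25 g 52.4
[[0.222, 0.975, -0.0], [0.975, -0.222, 0.0], [0.0, -0.0, -1.0]]
tool shift now [ 0.0001 -0.0003  0.003 ] yaw 0.1 | after turn [ 0.0001 -0.0003  0.003 ]
held 6462 [[-0.0376, 0.0349, 0.2011], [0.0003, 0.0662, 0.2194], [0.0393, 0.0751, 0.223]]
```

```bash
python3 -m pendant '[[0.015,-0.002,0,0,0],[0.015,0,0,0.03,0],[0.015,0,0,0.03,0],[0.015,0,0,0.02,0],[0.015,0,0,0.01,0],[0.015,0,0,0.005,0],[0.015,0,0,0,0]]'
python3 - <<'E'
from h import *
st()
p,d,m=snap('wrist','w4.png')
E
```

```text
t: 24.3
eef_pos: [0.5968, 0.0776, 0.3127]
tool_rot: [-0.0, 0.782, 0.623, -0.0]
contact_force: [-0.6, -0.6, -1.0]
gripper_width: 0.246
grasp_force: 52.4
t 24.3 p [0.5968 0.0776 0.3127] F [-0.6 -0.6 -1. ] w 0.246 g 52.4
[[0.224, 0.975, -0.001], [0.975, -0.224, 0.0], [-0.0, -0.001, -1.0]]
```

View pics/w4.png

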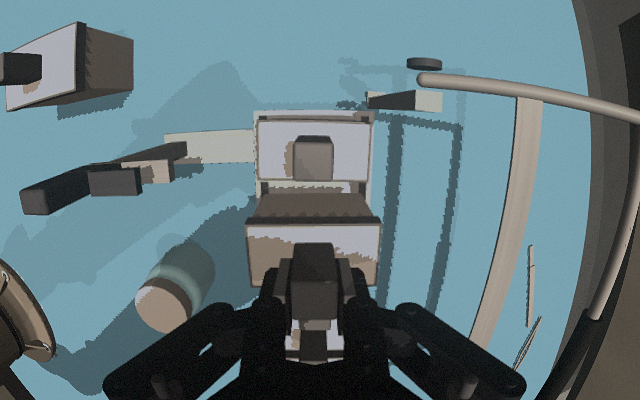

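The held box (~(313,250)) is above cell 3, clear of the box in cell 4 (~(313,150)), with the bar open at right. I'll lower it gently.

```bash
python3 -m pendant '[[0.015,0,0,0.012,0],[0.015,0,0,0.012,0],[0.015,0,0,0.010,0],[0.015,0,0,0.005,0],[0.015,0,0,0.003,0],[0.015,0,0,0,0]]'
python3 -m pendant '[[0.015,0,0,0.002,0],[0.015,0,0,0.002,0],[0.015,0,0,0.001,0],[0.015,0,0,0,0]]'
```

```text
t: 24.85
eef_pos: [0.5965, 0.0775, 0.2701]
tool_rot: [-0.0, 0.782, 0.623, -0.001]
contact_force: [1.4, -0.2, -0.9]
gripper_width: 0.249
grasp_force: 52.5
t: 25.18
eef_pos: [0.5968, 0.0776, 0.2661]
tool_rot: [0.0, 0.782, 0.623, 0.0]
contact_force: [0.6, -0.3, -2.3]
gripper_width: 0.248
grasp_force: 52.5
```

```bash
python3 -m pendant '[[0.015,0,0,0.001,0],[0.015,0,0,0.001,0],[0.015,0,0,0,0]]'; python3 -m pendant '[[0.015,0,0,0.001,0],[0.015,0,0,0.0005,0],[0.015,0,0,0,0]]'
```

```text
t: 25.43
eef_pos: [0.5968, 0.0776, 0.2642]
tool_rot: [0.0, 0.782, 0.623, 0.0]
contact_force: [-0.4, 0.8, -1.1]
gripper_width: 0.248
grasp_force: 52.4
t: 25.68
eef_pos: [0.5968, 0.0779, 0.2641]
tool_rot: [0.0, 0.782, 0.623, 0.0]
contact_force: [-4.7, 0.2, 10.0]
gripper_width: 0.25
grasp_force: 54.0
```

Contact. I'll release, lift and check.

```bash
python3 -m pendant '[[0.03,0,0,0,0],[0.05,0,0,0,0],[0.05,0,0,0,0],[0.05,0,0,0,0],[0.05,0,0,-0.01,0],[0.05,0,0,-0.03,0],[0.05,0,0,-0.035,0],[0.05,0,0,-0.035,0],[0.05,0,0,-0.035,0],[0.05,0,0,-0.02,0],[0.05,0,0,0,0],[0.05,0,0,0,0]]'
python3 -m pendant '[[0.05,-0.03,0,0,0],[0.05,-0.03,0,0,0],[0.05,-0.03,0,0,0],[0.05,-0.03,0,0,0],[0.05,-0.03,0,0,0],[0.05,0,0,0,0],[0.05,0,0,0,0]]'
python3 - <<'E'
from h import *
st()
p,d,m=snap('wrist','w5.png');Q=cloud(m,d,True)[d>0]
R=np.stack([(Q[:,:2]-O)@CX,(Q[:,:2]-O)@CY,Q[:,2]],1)
for y in (-.104,-.052,0,.052,.104):
  q=R[(abs(R[:,0])<.05)&(abs(R[:,1]-y)<.025)&(R[:,2]>.070)&(R[:,2]<.085)];print(y,len(q),np.round(np.percentile(q,[1,50,99],axis=0),4).tolist() if len(q) else '')
  q=R[(abs(R[:,0])<.03)&(abs(R[:,1]-y)<.025)&(R[:,2]>.108)&(R[:,2]<.13)];print('  k',len(q),np.round(np.percentile(q,[1,50,99],axis=0),4).tolist() if len(q) else '')
E
```

```text
t: 26.68
eef_pos: [0.5969, 0.0778, 0.4296]
tool_rot: [0.001, 0.782, 0.623, 0.001]
contact_force: [0.1, -0.5, -1.2]
gripper_width: 0.582
grasp_force: 0.0
t: 27.27
eef_pos: [0.5624, -0.071, 0.4262]
tool_rot: [-0.001, 0.783, 0.621, -0.001]
contact_force: [-0.7, 1.7, -0.1]
gripper_width: 0.586
grasp_force: 0.0
t 27.27 p [ 0.5624 -0.071   0.4262] F [-0.7  1.7 -0.1] w 0.586 g 0.0
[[0.228, 0.974, -0.003], [0.974, -0.228, -0.0], [-0.001, -0.003, -1.0]]
-0.104 2192 [[-0.0382, -0.122, 0.0713], [0.0029, -0.0969, 0.0757], [0.0382, -0.0801, 0.0797]]
  k 533 [[-0.0113, -0.1105, 0.1094], [-0.001, -0.0986, 0.1195], [0.0094, -0.09, 0.1213]]
-0.052 2312 [[-0.0377, -0.069, 0.0737], [0.0003, -0.0455, 0.0757], [0.0391, -0.0278, 0.0775]]
  k 617 [[-0.0099, -0.06, 0.1087], [0.0009, -0.0487, 0.1196], [0.0117, -0.038, 0.1214]]
0 2410 [[-0.0368, -0.0164, 0.0737], [0.0039, 0.0026, 0.0758], [0.04, 0.0246, 0.078]]
  k 596 [[-0.0088, -0.0065, 0.1167], [0.0018, 0.0042, 0.1197], [0.0116, 0.0153, 0.1215]]
0.052 2271 [[-0.038, 0.0327, 0.0735], [0.0008, 0.0498, 0.0758], [0.0386, 0.074, 0.079]]
  k 625 [[-0.0105, 0.0426, 0.1099], [0.0, 0.052, 0.1198], [0.0114, 0.0638, 0.1215]]
0.104 1097 [[-0.0382, 0.0862, 0.0704], [0.0008, 0.0936, 0.0758], [0.0382, 0.1023, 0.0839]]
  k 0
```

View pics/w5.png

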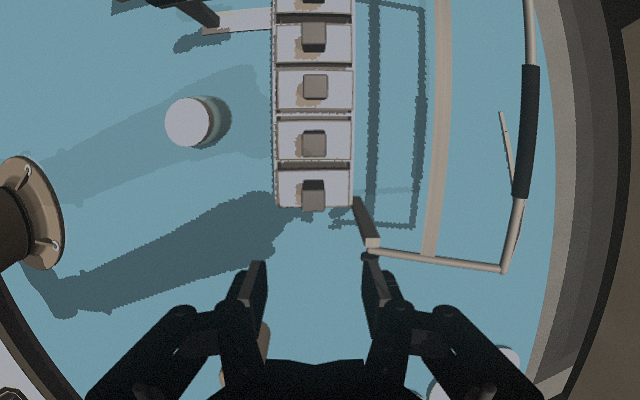

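All five cells hold boxes, in line and at level height (knobs at ~(313,0), (313,37), (314,87), (313,143), (313,195)). The bar is open at right, the jar is still in place and the gripper is clear. I'm handing in.

```bash
python3 -c "
from station import bot
print(bot.hand_in())"
```

```text
the job is handed in; nothing more can be done
None
```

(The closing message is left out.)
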